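# Ratchet stand to the fourth click, gauge ring on top

## Robot

A 6-joint arm with a two-finger parallel gripper is mounted at the origin on the work surface. World frame = base frame: x ahead of the robot, y to its left, z up, the work surface at z = 0. Lengths are in m, angles in rad, forces in N, time in s.
With the tool pointing down it reaches from about 0.425 to 0.95 m from the base axis. Payload 14.7 kg.
Tool frame: the origin (TCP) lies on the centre line of the jaws, within the pads' length; the fingertips stand 14 mm ahead of it and the grasp point (between the pads) lies 5 mm behind it; z points along the fingers, y is the line along which they close (so a half turn about z gives the same grasp; the last joint's range is limited). The gripper opens to 85 mm and grips with 20 to 120 N. Pads are 22 mm wide; open, the fingers measure 114 mm over their backs; the gripper's body (76 mm by 85 mm) begins 54 mm behind the grasp point. The pads swing forward as they close: fully open they stand 13 mm farther back than shut.
Start: joints at [-1.394, 0.48, 1.596, -0, 1.065, -0.047], TCP at [0.144, -0.634, 0.223] pointing down, gripper open.
Joint ranges: [-2.75, 2.75], [-0.82, 2.05], [0.23, 2.67], [-1.56, 4.7], [0.09, 2.69], [-2.92, 2.92]. Speed limits (rad/s): [1.89, 1.89, 2.39, 3.01, 3.01, 3.01].

## Interface

Orientations are given as a unit quaternion [x, y, z, w].
In Python, from plant import observe, vision, manip gives the robot as it stands.
- The arm moves only by the shell command python3 -m inch 'ROWS' [FORCE]. ROWS is JSON, a list that holds one entry, the list of rows, each a list of 7 numbers: the finger opening in mm, from 0 to 85.4, then the shift along the world's x, y, z in mm, then the turn, a rotation vector about the world's x, y, z in rad. In form: [[[claw, x, y, z, wx, wy, wz], ...]]. A call has 1 to 8 rows; each row shifts and turns the commanded pose from where the row before left it; what a row does not reach is not made up. A row lasts 1/10 s, in which the tool goes at most 50 mm and 8.59 degrees, less where a joint would pass 70% of its speed; a pose out of reach is approached as far as the arm can. A call is refused whole if a number of a shift passes 50 or a number of a turn 0.15, either way. A call with a gripper value outside its range is refused whole. The fingers move at their own pace and stop on an object; FORCE is the grip in N (left out, the last holds). Time passes only in rows, so rows that do not move let the fingers close. It gives the time, the measured TCP pose, the force, the opening and the grip force at its end, in the units of the state.
- observe(): the state, without advancing time (a new reading comes with each control period).
- vision.grab_frame(name): name is "side" or "top" or "wrist"; returns (picture, depth): 400x640x3 uint8, blue, green, red; 400x640 float32, m along the optical axis (not along the pixel's ray), 0 where there is no reading.
- vision.calibration(name): a dict with "mtx" (3x3 intrinsics, pixels), "k1" (the pictures are not rectified: a ray, as slopes to the right and down, at radius r is drawn at 1 + k1 r^2 times it, then the intrinsics apply), "pose" (4x4, takes a point from camera to world coordinates). Camera axes: x right, y down, z forward; pixel columns grow to the right and rows downward; lengths in m; the calibration is good to about 2 mm. A picture is of the moment at which its call begins: read the wrist's pose just before it. calibration takes no time and is no camera call; for the wrist camera it gives the pose at the moment of the call.
- manip.hand_in(): hands the job in; it is judged then, once.
The state is a dict: "time": time; "joints": joint angles; "dq": joint speeds; "tau": joint torques, N m; "tool_pos": TCP position; "eef_rot": TCP orientation; "force": force on the tool from outside, world axes, zero at the start; "torque": the same for the moment, N m; "width": opening from 0.0 (shut) to 1.0 (fully open); "finger_force": force on a finger pad.
Only numpy, scipy, OpenCV 4.12 (cv2) and the standard library are available. Lean on these libraries where they do the work, as an engineer would, in place of code of your own. Each camera call takes 0.05 s, during which the arm holds its last target. There are 200 camera calls.

## Task

On the inspection bench, raise the toothed column of the ratchet stand by exactly four clicks of its spring pawl (it will not go back down) and let it down gently until it rests on the pawl. Then set the thick steel gauge ring gently over the spigot on top of the column, flat on its shoulder, and let go; leave the other things on the bench alone.

Things in the scene. Friction and masses are not known exactly. Their poses are not given: they have to be found in the camera images.
- stand: Ratchet stand, fixed to the bench: grey base plate 150 x 150 x 16 mm (its middle 10 mm along its x from the origin); origin on the bench under the column's axis, z up. The column stands in a grey guide sleeve, 42 mm across, up to 46 mm above the bench. The spring pawl is in a clamp on a side post (see post) and its nose points to the column's axis.
- post (a point): Top of the 12 mm steel post, 47 mm along the stand's x from the column's axis, 156 mm high. On it a dark pawl clamp, block 30 x 26 x 20 mm (22 to 52 mm along x from the axis, a cross screw on its -y side, black pull knob to 69 mm, not needed). The clamp is NOT measured: it was set by hand, its middle and the pawl's round 3 mm nose anywhere from 105 to 140 mm above the bench.
- column: Steel ratchet column, 0.35 to 0.55 kg, slides only straight up, 90 mm at most, friction about 0.6 N; fully down at the start. Origin on its axis at its head's underside, then 173 mm above the bench. Head: shoulder disc 34 mm across, 0 to 12 mm above the origin (good to grip by its rim), then a spigot 24 mm across, 12 to 28 mm, its last 3 mm chamfered. Below: an 18 mm bar.
- rack: The column's 8 ratchet rings (origin as the column's): 26 mm across, flat below, 45 degree cone above, 9 mm apart; first (top) lower face 77 mm below the origin. All start below the nose. A ring passing it adds 4 to 6 N to the pull over 4 mm of lift, then the pull falls below the bare weight: a click. Lift 2 mm more, then let it sink 1 to 4 mm onto the nose. Keep under 25 N: no ramming.
- ring4: The fourth ring from the top of the rack (moves with the column, same origin as the column; the ring's lower face lies 104 mm below that origin); after four clicks this one rests on the pawl.
- shoulder (a point): Centre of the column's shoulder, on which the gauge ring shall lie; on the axis, 12 mm above the column's origin, z up. The spigot rises 16 mm above it.
- gauge: The loose steel gauge ring, 56 mm outside, bore 27 mm, 28 mm high, about 0.38 kg, lying flat on the bench; origin at the centre of its underside, z along its bore. Either way up will do. It goes over the 24 mm spigot. Put it down gently: keep under 25 N.
- caliper: Bystander: steel caliper lying flat, 200 mm long (its x axis), 10 mm high; origin under the middle of its beam.
- weight: Bystander: brass knob weight, 34 mm across, 50 mm high; origin at the centre of its underside.
- case: Bystander: closed wooden gauge case 65 x 40 x 25 mm; origin at the centre of its underside.
Not all that is in view belongs to the job. What is shaped like the gauge but blue, pink or turquoise is not meant.

How it is judged:
By the outcome, as a careful person would: the job done as asked, in the order asked, and still so for the second after the job is handed in, with the robot touching nothing.
It also fails if it takes over 72 s, if anything falls off the work surface, if the arm or the gripper's body presses on something with over 40 N, if the wrist force passes 120 N, or if a joint passes its speed limit or range.

## Working session

There is one attempt and no reset: what is moved stays moved. The work goes in short steps, Python scripts to look and compute and a shell command to move; the robot and the scene stay as the last step left them, time stands still between calls to the robot, and variables do not carry over. Pictures are saved under pics/ and viewed, at most 11 in all, crops included, and the job is handed in when it is done.

```bash
mkdir -p pics; cat > h.py <<'E'
import numpy as np, cv2
from plant import observe, vision, manip
def grab(n):
    c=vision.calibration(n); im,d=vision.grab_frame(n); return im,d,c
def ray(c,u,v):
    K=c["mtx"]; K=np.array(K); k=c["k1"]
    xd=np.array([(u-K[0,2])/K[0,0],(v-K[1,2])/K[1,1]]); x=xd.copy()
    for _ in range(20): x=xd/(1+k*(x@x))
    T=np.array(c["pose"]); return T[:3,3],T[:3,:3]@np.array([x[0],x[1],1.])
def onz(c,u,v,z):
    o,r=ray(c,u,v); return o+r*(z-o[2])/r[2]
def dep(c,u,v,d):
    o,r=ray(c,u,v); return o+r*d
def proj(c,p):
    T=np.array(c["pose"]);K=np.array(c["mtx"]); q=T[:3,:3].T@(np.array(p)-T[:3,3]); x=q[:2]/q[2]
    x=x*(1+c["k1"]*(x@x)); return K[0,0]*x[0]+K[0,2],K[1,1]*x[1]+K[1,2]
E
python3 - <<'E'
from h import *
import pickle
o={}
for n in("top","side"):
    im,d,c=grab(n); o[n]=(im,d,c); cv2.imwrite(f"pics/{n}0.png",im); print(n,np.round(c["pose"],3).tolist(),np.array(c["mtx"]).round(1).tolist(),c["k1"])
pickle.dump(o,open("o.pkl","wb"))
s=observe();print(s)
E
```

```text
top [[0.003, -0.986, 0.164, 0.505], [-0.999, -0.01, -0.047, -0.008], [0.048, -0.164, -0.985, 0.785], [0.0, 0.0, 0.0, 1.0]] [[374.2, 0.0, 319.3], [0.0, 374.2, 202.9], [0.0, 0.0, 1.0]] -0.026462700021877738
side [[0.947, -0.166, 0.275, 0.331], [-0.321, -0.458, 0.829, -0.818], [-0.012, -0.873, -0.487, 0.592], [0.0, 0.0, 0.0, 1.0]] [[468.8, 0.0, 323.0], [0.0, 468.8, 191.5], [0.0, 0.0, 1.0]] -0.13865110306204137
{'time': 0.1, 'joints': array([-1.39359058e+00,  4.80741902e-01,  1.59679892e+00,  2.81099341e-05,
        1.06511992e+00, -4.65676324e-02]), 'dq': array([ 0.00201561, -0.00148556, -0.00015093,  0.00239777,  0.00114783,
        0.00085208]), 'tau': array([-7.76805864e-04, -9.52262950e+01, -4.31036210e+01, -1.14877189e-04,
        5.25818788e-03, -1.08704299e-07]), 'tool_pos': array([ 0.14422556, -0.6334116 ,  0.2221587 ]), 'eef_rot': array([ 9.93747831e-01,  1.11646602e-01, -2.25924387e-05, -5.33708760e-04]), 'force': array([-1.01354507,  0.9025106 ,  1.08828989]), 'torque': array([ 0.00815839, -0.01554278, -0.01995756]), 'finger_force': 0.0, 'width': 1.0038202509402423}
```

View pics/top0.png

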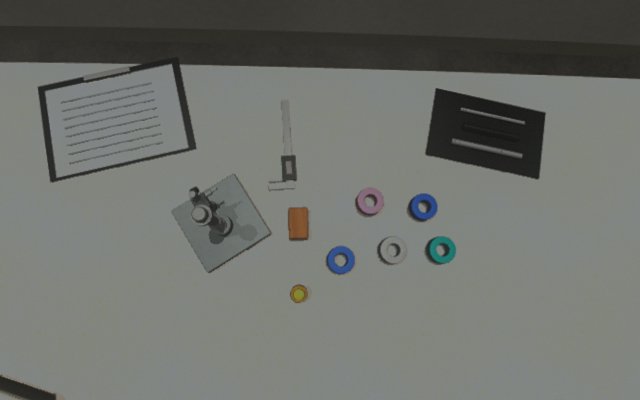

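View pics/side0.png

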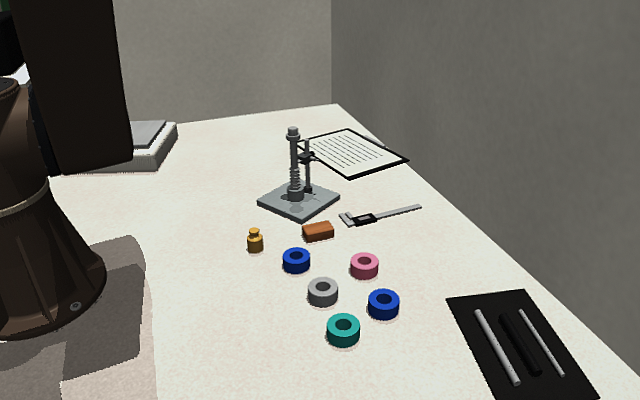

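Top view: five ring-shaped parts, pink (370,201), blue (424,207), blue (341,260), turquoise (442,250) and grey (393,250). Only the grey one fits the steel gauge. The stand is at about (221,222), with the column head at (201,214). I'll measure both and make an enlarged crop.

```bash
python3 - <<'E'
from h import *
import pickle
o=pickle.load(open("o.pkl","rb"))
im,d,c=o["top"]; si,sd,sc=o["side"]
# depth -> world for all
def cloud(d,c):
    v,u=np.mgrid[0:400,0:640]; 
    K=np.array(c["mtx"]);pts=np.stack([u,v],-1).reshape(-1,1,2).astype(np.float32)
    n=cv2.undistortPoints(pts,K,np.array([c["k1"],0,0,0.])).reshape(400,640,2)
    P=np.dstack([n,np.ones((400,640))])*d[...,None]; T=np.array(c["pose"])
    return P@T[:3,:3].T+T[:3,3]
W=cloud(d,c); S=cloud(sd,sc)
def rep(n,A,m):
    v,u=np.nonzero(m); p=A[m]; print(n,len(p),"px",u.mean().round(1),v.mean().round(1),"med",np.median(p,0).round(4),"min",p.min(0).round(4),"max",p.max(0).round(4))
v,u=np.mgrid[0:400,0:640]
m=(abs(u-393)<25)&(abs(v-250)<25)&(W[...,2]>.018)&(W[...,2]<.05)&(d>0); 
rep("gauge",W,m)
cn,_=cv2.findContours(m.astype(np.uint8),cv2.RETR_EXTERNAL,cv2.CHAIN_APPROX_NONE)
(e,ax,an)=cv2.fitEllipse(max(cn,key=len)); print(e,ax, onz(c,*e,.028))
print("table z near gauge",np.median(W[275:290,370:410,2]),"side",np.median(S[240:260,420:450,2]))
for lo,hi in((.178,.188),(.19,.21)):
  m=(abs(u-201)<25)&(abs(v-210)<30)&(W[...,2]>lo)&(W[...,2]<hi)&(d>0); 
  if m.any(): rep("head",W,m)
  m=(abs(u-293)<20)&(abs(v-135)<20)&(S[...,2]>lo)&(S[...,2]<hi)&(sd>0)
  if m.any(): rep("headS",S,m)
m=(abs(u-205)<40)&(abs(v-205)<40)&(W[...,2]>.09)&(W[...,2]<.165)&(d>0); rep("clamp/post",W,m)
# base plate corners
m=(abs(u-221)<60)&(abs(v-222)<60)&(W[...,2]>.008)&(W[...,2]<.024)&(d>0)
cn,_=cv2.findContours(m.astype(np.uint8),cv2.RETR_EXTERNAL,cv2.CHAIN_APPROX_NONE)
k=max(cn,key=cv2.contourArea).reshape(-1,2); q=np.array([onz(c,*p,.016)[:2] for p in k]).astype(np.float32)
r=cv2.minAreaRect(q); print("plate",r, cv2.boxPoints(r))
a=cv2.resize(im[170:280,160:270],None,fx=5,fy=5,interpolation=cv2.INTER_CUBIC)
b=cv2.resize(si[110:220,240:350],None,fx=5,fy=5,interpolation=cv2.INTER_CUBIC)
g=cv2.resize(im[180:280,320:470],None,fx=4,fy=4,interpolation=cv2.INTER_CUBIC)
cv2.imwrite("pics/gz.png",np.clip(g*1.6,0,255))
b2=cv2.resize(si[115:215,250:350],None,fx=4,fy=5.5); a2=cv2.resize(im[170:270,165:265],None,fx=4,fy=5.5)
cv2.imwrite("pics/st.png",np.clip(np.hstack([a2*1.6,b2]),0,255))
E
```

```text
gauge 481 px 392.9 249.4 med [ 0.5373 -0.1943  0.0286] min [ 0.5093 -0.2216  0.018 ] max [ 0.564  -0.1678  0.0324]
(392.89849853515625, 249.42601013183594) (26.497642517089844, 27.235748291015625) [ 0.53654641 -0.1943695   0.028     ]
table z near gauge 0.000695721955079498 side 0.0004912241239739545
head 168 px 203.8 216.0 med [0.5787 0.1456 0.185 ] min [0.5672 0.136  0.178 ] max [0.6011 0.1688 0.1876]
headS 79 px 293.1 136.4 med [0.5785 0.1448 0.1843] min [0.5662 0.137  0.1782] max [0.5997 0.1655 0.1875]
head 200 px 199.2 213.5 med [0.5838 0.1513 0.2007] min [0.5723 0.1406 0.1902] max [0.5956 0.1648 0.2036]
headS 79 px 292.9 129.7 med [0.5816 0.1487 0.1987] min [0.5711 0.141  0.1902] max [0.5945 0.1658 0.2042]
clamp/post 460 px 204.4 203.2 med [0.6184 0.1655 0.1196] min [0.5725 0.1406 0.0902] max [0.6462 0.196  0.1584]
plate ((0.5921990275382996, 0.15724892914295197), (0.1505836695432663, 0.15044403076171875), 32.799869537353516) [[0.4881629  0.17969207]
 [0.56965935 0.05323366]
 [0.6962352  0.13480578]
 [0.6147387  0.2612642 ]][ WARN:0@0.270] global loadsave.cpp:1063 imwrite_ Unsupported depth image for selected encoder is fallbacked to CV_8U.
```

View pics/gz.png

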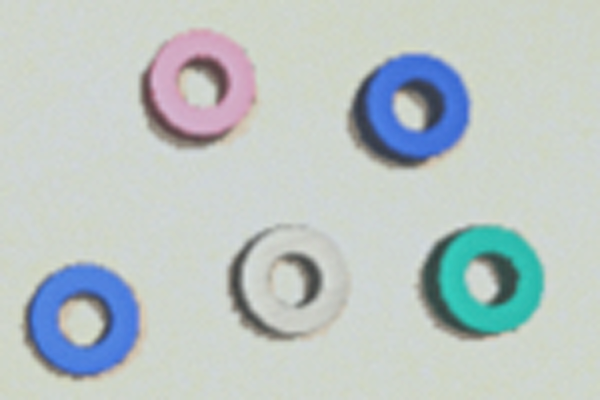

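View pics/st.png

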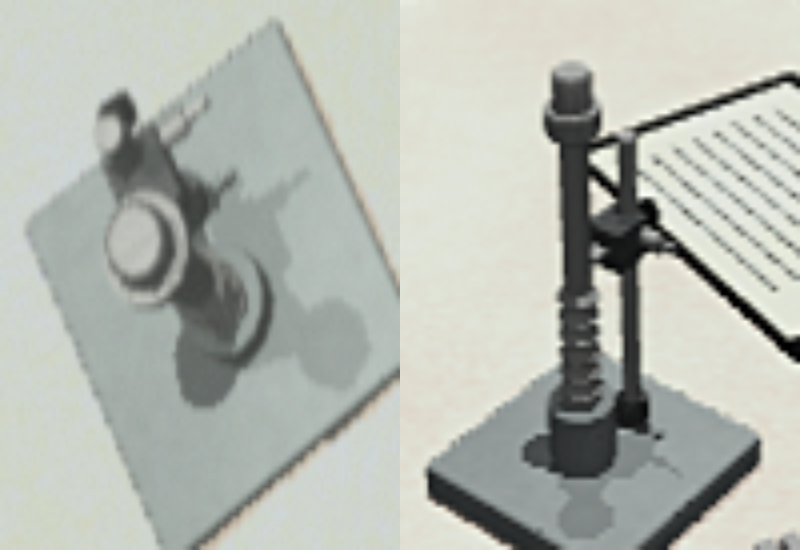

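Crop gz: the grey ring at (295,282) is the only unpainted steel one, so it is the gauge at (0.5365,-0.1944). The stand crop shows the clamp on the post, with its x pointing toward the post at about 33°. The axis from the plate is (0.5838,0.1518), which agrees with the spigot median. Next I move above the column, with the jaws across the stand's y.

```bash
python3 -m inch '[[[85.4,45,20,10,0,0,0],[85.4,45,20,10,0,0,0],[85.4,45,20,10,0,0,0],[85.4,45,20,10,0,0,0],[85.4,45,20,10,0,0,0],[85.4,45,20,10,0,0,0],[85.4,45,20,10,0,0,0],[85.4,45,20,10,0,0,0]]]' 60
python3 -m inch '[[[85.4,6,47,0,0,0,0.03],[85.4,6,47,0,0,0,0.03],[85.4,6,47,0,0,0,0.03],[85.4,6,47,0,0,0,0.03],[85.4,6,47,0,0,0,0.03],[85.4,6,47,0,0,0,0.03],[85.4,6,47,0,0,0,0.03],[85.4,6,47,0,0,0,0.03]]]'
python3 - <<'E'
from h import *
import pickle
o=pickle.load(open("o.pkl","rb"))
im,d,c=o["side"]
# clamp in side view: depth points near plane at post
e=np.array([np.cos(.572),np.sin(.572)]);ax=np.array([.5838,.1518])
v,u=np.mgrid[0:400,0:640]
for vv in range(135,190):
  r=[]
  for uu in range(285,325):
    if d[vv,uu]>0:
      p=dep(c,uu,vv,d[vv,uu]); q=p[:2]-ax; s=q@e; t=q@np.array([-e[1],e[0]])
      if .02<s<.054 and abs(t)<.02: r.append((s,t,p[2]))
  if r: r=np.array(r); print(vv,len(r),r.min(0).round(3),r.max(0).round(3))
E
```

```text
time: 0.9
tool_pos: [0.5041, -0.4733, 0.3025]
eef_rot: [0.994, 0.112, -0.0, -0.0]
force: [1.0, -1.4, 0.3]
width: 0.999
finger_force: 0.0
time: 1.7
tool_pos: [0.5502, -0.0967, 0.3022]
eef_rot: [0.973, 0.23, -0.0, -0.0]
force: [1.5, 0.1, -0.3]
width: 0.999
finger_force: 0.0
139 4 [0.046 0.003 0.156] [0.052 0.006 0.157]
140 5 [ 0.045 -0.002  0.154] [0.05  0.006 0.156]
141 5 [ 0.043 -0.003  0.151] [0.053 0.006 0.155]
142 5 [ 0.041 -0.002  0.15 ] [0.051 0.006 0.153]
143 4 [ 0.043 -0.001  0.147] [0.048 0.005 0.148]
144 4 [ 0.039 -0.003  0.145] [0.047 0.004 0.148]
145 4 [ 0.043 -0.002  0.141] [0.046 0.007 0.144]
146 3 [ 0.045 -0.001  0.139] [0.048 0.007 0.14 ]
147 4 [0.044 0.    0.136] [0.049 0.007 0.138]
148 4 [ 0.043 -0.001  0.134] [0.048 0.006 0.136]
149 4 [0.043 0.    0.132] [0.048 0.005 0.132]
150 4 [0.041 0.001 0.128] [0.05  0.003 0.131]
151 4 [ 0.043 -0.001  0.127] [0.047 0.005 0.128]
152 6 [ 0.042 -0.001  0.12 ] [0.049 0.014 0.125]
153 9 [ 0.037 -0.005  0.121] [0.049 0.013 0.124]
154 13 [ 0.031 -0.007  0.119] [0.051 0.014 0.123]
155 14 [ 0.024 -0.009  0.118] [0.049 0.012 0.122]
156 
[... 938 characters left out ...]
61] [0.05  0.007 0.064]
176 5 [0.041 0.001 0.057] [0.05  0.006 0.059]
177 5 [ 0.04  -0.     0.056] [0.048 0.008 0.059]
178 5 [ 0.041 -0.001  0.051] [0.051 0.006 0.055]
179 5 [ 0.043 -0.002  0.049] [0.05  0.009 0.053]
180 5 [0.041 0.    0.047] [0.049 0.007 0.049]
181 5 [ 0.041 -0.002  0.043] [0.05  0.007 0.047]
182 5 [0.042 0.    0.041] [0.049 0.008 0.044]
183 5 [ 0.04  -0.002  0.037] [0.05  0.009 0.042]
184 5 [ 0.038 -0.001  0.037] [0.047 0.005 0.039]
185 5 [ 0.041 -0.002  0.033] [0.047 0.008 0.037]
186 6 [ 0.041 -0.     0.026] [0.048 0.015 0.033]
187 7 [ 0.041 -0.003  0.026] [0.049 0.012 0.029]
188 8 [ 0.038 -0.004  0.025] [0.051 0.008 0.026]
189 8 [ 0.036 -0.006  0.023] [0.049 0.007 0.027]
```

The clamp top is at about 0.122 and its foot at 0.102, so the nose is at about 112 mm. I expect clicks at lifts of about 18, 27, 36 and 45 mm. I go on to above the column and look with the wrist camera.

```bash
python3 -m inch '[[[85.4,5.5,41.5,0,0,0,0.018],[85.4,5.5,41.5,0,0,0,0.018],[85.4,5.5,41.5,0,0,0,0.018],[85.4,5.5,41.5,0,0,0,0.018],[85.4,5.5,41.5,0,0,0,0.018],[85.4,6,41,0,0,0,0.018],[85.4,0,0,0,0,0,0],[85.4,0,0,0,0,0,0]]]'
python3 - <<'E'
from h import *
im,d,c=grab("wrist"); cv2.imwrite("pics/w1.png",im)
print(np.round(c["pose"],3).tolist()); print([np.round(proj(c,(.5838,.1518,z)),1) for z in (.201,.185)])
s=observe(); print(s["tool_pos"],s["eef_rot"],np.mean([observe()["force"] for _ in range(5)],0))
E
```

```text
time: 2.5
tool_pos: [0.5837, 0.1508, 0.3018]
eef_rot: [0.959, 0.283, -0.0, 0.0]
force: [-0.3, -0.2, 0.6]
width: 1.002
finger_force: 0.0
[[0.543, -0.81, -0.223, 0.639], [-0.84, -0.523, -0.145, 0.187], [0.001, 0.266, -0.964, 0.452], [0.0, 0.0, 0.0, 1.0]]
[array([321.2, 197.8]), array([321.2, 193.1])]
[0.58363923 0.14984736 0.30189359] [ 9.59311069e-01  2.82350908e-01 -4.74934509e-04  1.06088817e-04] [ 0.39511441 -0.79930932  0.17809084]
```

View pics/w1.png

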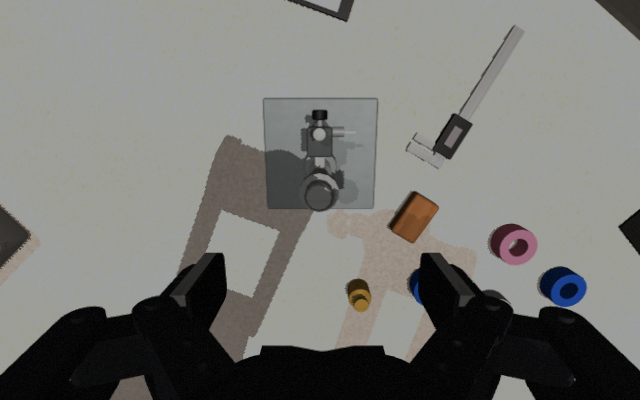

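The wrist view shows the stand squared to the image and the head at about (319,193), against a predicted (321,196). I refine this with the depth slices.

```bash
python3 - <<'E'
from h import *
im,d,c=grab("wrist")
v,u=np.mgrid[0:400,0:640]; w=(abs(u-320)<40)&(abs(v-195)<40)&(d>0)
Z=np.zeros(d.shape)
for vv,uu in zip(*np.nonzero(w)): Z[vv,uu]=dep(c,uu,vv,d[vv,uu])[2]
for lo,hi,z in((.197,.21,.201),(.165,.21,.185)):
  m=(w&(Z>lo)&(Z<hi)).astype(np.uint8)
  cn,_=cv2.findContours(m,cv2.RETR_EXTERNAL,cv2.CHAIN_APPROX_NONE); k=max(cn,key=len)
  e=cv2.fitEllipse(k); x,y,ww,hh=cv2.boundingRect(k); print(e[:2],onz(c,*e[0],z),(x,y,ww,hh),onz(c,x+ww/2-.5,y+hh/2-.5,z), "hmed",np.median(Z[m>0]))
E
```

```text
((317.7023010253906, 195.21365356445312), (27.401718139648438, 28.04167366027832)) [0.58407434 0.15434978 0.201     ] (304, 181, 29, 29) [0.58435146 0.15424462 0.201     ] hmed 0.20023147553089957
((318.0160217285156, 190.39520263671875), (38.57709884643555, 39.5595817565918)) [0.58426742 0.15438404 0.185     ] (299, 170, 39, 41) [0.58454937 0.15458056 0.185     ] hmed 0.19745277623568036
```

The top camera gives (.5838,.1515) and the wrist camera (.5842,.1543), so I take (.584,.153). I lower to TCP z of about 0.170 and narrow the jaws.

```bash
python3 -m inch '[[[85.4,0,2.5,-20,0,0,0],[85.4,0,0,-25,0,0,0],[85.4,0,0,-25,0,0,0],[85.4,0,0,-25,0,0,0],[85.4,0,0,-20,0,0,0],[85.4,0,0,-17,0,0,0],[60,0,0,0,0,0,0],[46,0,0,0,0,0,0]]]' 40
python3 -m inch '[[[42,0,0,0,0,0,0],[40,0,0,0,0,0,0],[40,0,0,0,0,0,0]]]'
python3 - <<'E'
from h import *
im,d,c=grab("wrist"); cv2.imwrite("pics/w2.png",im)
E
```

```text
time: 3.4
tool_pos: [0.5841, 0.1515, 0.1707]
eef_rot: [0.96, 0.281, -0.0, 0.0]
force: [0.3, 0.0, 0.8]
width: 0.692
finger_force: 0.0
time: 3.7
tool_pos: [0.5844, 0.1524, 0.1711]
eef_rot: [0.959, 0.282, 0.001, 0.0]
force: [-0.2, 0.4, -0.0]
width: 0.465
finger_force: 0.0
```

View pics/w2.png

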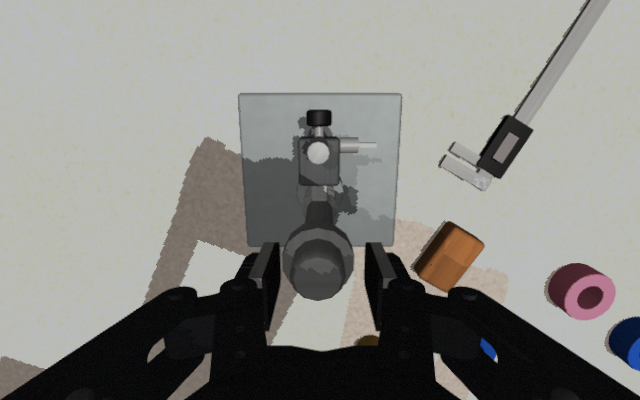

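The head sits between the pads: disc edges at columns 283 and 354, pads at about 272 and 368, nearly centred. Closing.

```bash
python3 -m inch '[[[36,0,0,0,0,0,0],[35,0,0,0,0,0,0],[34,0,0,0,0,0,0]]]' 40; python3 -m inch '[[[30,0,0,0,0,0,0],[28,0,0,0,0,0,0],[28,0,0,0,0,0,0]]]' 50
python3 -m inch '[[[28,0,0,0,0,0,0],[28,0,0,0,0,0,0]]]'
```

```text
time: 4.05
tool_pos: [0.5835, 0.1535, 0.1708]
eef_rot: [0.959, 0.282, -0.0, -0.001]
force: [-5.6, 8.6, 7.3]
width: 0.402
finger_force: 5.1
time: 4.35
tool_pos: [0.5833, 0.1539, 0.1712]
eef_rot: [0.959, 0.282, -0.0, -0.001]
force: [-9.3, 11.1, 14.4]
width: 0.356
finger_force: 48.3
time: 4.55
tool_pos: [0.5832, 0.1539, 0.1712]
eef_rot: [0.959, 0.282, -0.0, -0.001]
force: [-9.6, 11.5, 14.0]
width: 0.358
finger_force: 48.3
```

Contact came at 34 mm, which is the disc. The side load is about 15 N along the stand's +y, so I shift the tool that way and relieve z.

```bash
python3 -m inch '[[[28,-0.4,0.6,0.5,0,0,0],[28,0,0,0,0,0,0]]]'; python3 -m inch '[[[28,-0.4,0.6,0.5,0,0,0],[28,0,0,0,0,0,0]]]'
```

```text
time: 4.75
tool_pos: [0.5832, 0.154, 0.1713]
eef_rot: [0.959, 0.282, 0.0, -0.001]
force: [-5.4, 6.8, 6.7]
width: 0.356
finger_force: 50.0
time: 4.95
tool_pos: [0.5831, 0.154, 0.1714]
eef_rot: [0.959, 0.282, 0.0, -0.0]
force: [-0.8, 4.2, 1.4]
width: 0.359
finger_force: 50.5
```

```bash
g(){ tr '\n' ' ' | sed 's/eef_rot.*force: \[/F [/;s/finger.*//'; echo; }
python3 -m inch '[[[28,0.1,0.3,1,0,0,0],[28,0,0,1,0,0,0],[28,0,0,1,0,0,0],[28,0,0,1,0,0,0],[28,0,0,0,0,0,0]]]'|g
python3 -m inch '[[[28,0,0,1.5,0,0,0],[28,0,0,1.5,0,0,0],[28,0,0,1.5,0,0,0],[28,0,0,1.5,0,0,0],[28,0,0,0,0,0,0]]]'|g
python3 -m inch '[[[28,0,0,1,0,0,0],[28,0,0,0,0,0,0]]]'|g
python3 -m inch '[[[28,0,0,1,0,0,0],[28,0,0,0,0,0,0]]]'|g
python3 -m inch '[[[28,0,0,1,0,0,0],[28,0,0,0,0,0,0]]]'|g
python3 -m inch '[[[28,0,0,1,0,0,0],[28,0,0,0,0,0,0]]]'|g
python3 -m inch '[[[28,0,0,1,0,0,0],[28,0,0,0,0,0,0]]]'|g
python3 -m inch '[[[28,0,0,1,0,0,0],[28,0,0,0,0,0,0]]]'|g
python3 -m inch '[[[28,0,0,1,0,0,0],[28,0,0,0,0,0,0]]]'|g
python3 -m inch '[[[28,0,0,1,0,0,0],[28,0,0,0,0,0,0]]]'|g
```

```text
time: 5.45 tool_pos: [0.5831, 0.154, 0.1753] F [-0.6, 4.8, -4.4] width: 0.357 
time: 5.95 tool_pos: [0.5831, 0.154, 0.1814] F [0.2, 5.4, -4.3] width: 0.356 
time: 6.15 tool_pos: [0.5831, 0.154, 0.1822] F [0.0, 5.4, -6.2] width: 0.352 
time: 6.35 tool_pos: [0.5831, 0.154, 0.183] F [0.9, 5.9, -9.0] width: 0.354 
time: 6.55 tool_pos: [0.5831, 0.154, 0.1838] F [1.2, 6.2, -11.2] width: 0.355 
time: 6.75 tool_pos: [0.5831, 0.154, 0.1847] F [2.6, 5.6, -11.5] width: 0.352 
time: 6.95 tool_pos: [0.5831, 0.154, 0.1859] F [2.0, 5.7, -8.3] width: 0.354 
time: 7.15 tool_pos: [0.5831, 0.154, 0.1874] F [-1.1, 4.7, -2.0] width: 0.35 
time: 7.35 tool_pos: [0.5831, 0.154, 0.1883] F [-0.5, 5.1, -4.4] width: 0.351 
time: 7.55 tool_pos: [0.5831, 0.154, 0.1893] F [-0.9, 4.3, -4.3] width: 0.35
```

First click at about 16 mm of lift (11.5 N, then 2 N, then the bare 4.4 N). The next are due at about 25, 34 and 43.

```bash
g(){ tr '\n' ' ' | sed 's/eef_rot.*force: \[/F [/;s/finger.*//'; echo; }
python3 -m inch '[[[28,0,0,1,0,0,0],[28,0,0,0,0,0,0]]]'|g
python3 -m inch '[[[28,0,0,1,0,0,0],[28,0,0,0,0,0,0]]]'|g
python3 -m inch '[[[28,0,0,1,0,0,0],[28,0,0,0,0,0,0]]]'|g
python3 -m inch '[[[28,0,0,1,0,0,0],[28,0,0,0,0,0,0]]]'|g
python3 -m inch '[[[28,0,0,1,0,0,0],[28,0,0,0,0,0,0]]]'|g
python3 -m inch '[[[28,0,0,1,0,0,0],[28,0,0,0,0,0,0]]]'|g
python3 -m inch '[[[28,0,0,1,0,0,0],[28,0,0,0,0,0,0]]]'|g
python3 -m inch '[[[28,0,0,1,0,0,0],[28,0,0,0,0,0,0]]]'|g
python3 -m inch '[[[28,0,0,1,0,0,0],[28,0,0,0,0,0,0]]]'|g
python3 -m inch '[[[28,0,0,1,0,0,0],[28,0,0,0,0,0,0]]]'|g
python3 -m inch '[[[28,0,0,1,0,0,0],[28,0,0,0,0,0,0]]]'|g
python3 -m inch '[[[28,0,0,1,0,0,0],[28,0,0,0,0,0,0]]]'|g
python3 -m inch '[[[28,0,0,1,0,0,0],[28,0,0,0,0,0,0]]]'|g
python3 -m inch '[[[28,0,0,1,0,0,0],[28,0,0,0,0,0,0]]]'|g
python3 -m inch '[[[28,0,0,1,0,0,0],[28,0,0,0,0,0,0]]]'|g
python3 -m inch '[[[28,0,0,1,0,0,0],[28,0,0,0,0,0,0]]]'|g
python3 -m inch '[[[28,0,0,1,0,0,0],[28,0,0,0,0,0,0]]]'|g
python3 -m inch '[[[28,0,0,1,0,0,0],[28,0,0,0,0,0,0]]]'|g
```

```text
time: 7.75 tool_pos: [0.5831, 0.154, 0.1903] F [-0.8, 4.4, -4.2] width: 0.353 
time: 7.95 tool_pos: [0.5831, 0.154, 0.1912] F [-0.6, 6.4, -6.8] width: 0.353 
time: 8.15 tool_pos: [0.5831, 0.154, 0.192] F [1.4, 4.9, -9.3] width: 0.353 
time: 8.35 tool_pos: [0.5831, 0.154, 0.1928] F [2.0, 4.8, -11.0] width: 0.351 
time: 8.55 tool_pos: [0.5831, 0.154, 0.1936] F [2.5, 5.1, -12.0] width: 0.357 
time: 8.75 tool_pos: [0.5831, 0.154, 0.1949] F [1.4, 5.4, -8.6] width: 0.353 
time: 8.95 tool_pos: [0.5831, 0.154, 0.1964] F [-3.1, 5.1, -1.6] width: 0.355 
time: 9.15 tool_pos: [0.5831, 0.1541, 0.1974] F [-1.2, 5.2, -5.0] width: 0.351 
time: 9.35 tool_pos: [0.5831, 0.154, 0.1983] F [-0.7, 5.8, -3.9] width: 0.354 
time: 9.55 tool_pos: [0.5831, 0.154, 0.1993] F [-0.9, 5.2, -4.5] width: 0.353 
time: 9.75 tool_pos: [0.5831, 0.154, 0.2002] F [-0.1, 6.4, -5.7] width: 0.353 
time: 9.95 tool_pos: [0.5831, 0.154, 0.2009] F [1.5, 5.0, -10.3] width: 0.348 
time: 10.15 tool_pos: [0.5831, 0.154, 0.2017] F [2.2, 6.2, -11.5] width: 0.354 
time: 10.35 tool_pos: [0.5831, 0.154, 0.2026] F [2.6, 5.5, -12.3] width: 0.353 
time: 10.55 tool_pos: [0.5831, 0.154, 0.2038] F [1.3, 5.8, -10.3] width: 0.354 
time: 10.75 tool_pos: [0.5832, 0.154, 0.2054] F [-1.5, 4.4, -2.1] width: 0.353 
time: 10.95 tool_pos: [0.5831, 0.154, 0.2063] F [-0.5, 4.8, -4.2] width: 0.353 
time: 11.15 tool_pos: [0.5831, 0.154, 0.2073] F [-0.7, 4.7, -4.5] width: 0.354
```

Three clicks at z of about 0.187, 0.196 and 0.205. The fourth is due at 0.214, then 2 mm more.

```bash
g(){ tr '\n' ' ' | sed 's/eef_rot.*force: \[/F [/;s/finger.*//'; echo; }
python3 -m inch '[[[28,0,0,1,0,0,0],[28,0,0,0,0,0,0]]]'|g
python3 -m inch '[[[28,0,0,1,0,0,0],[28,0,0,0,0,0,0]]]'|g
python3 -m inch '[[[28,0,0,1,0,0,0],[28,0,0,0,0,0,0]]]'|g
python3 -m inch '[[[28,0,0,1,0,0,0],[28,0,0,0,0,0,0]]]'|g
python3 -m inch '[[[28,0,0,1,0,0,0],[28,0,0,0,0,0,0]]]'|g
python3 -m inch '[[[28,0,0,1,0,0,0],[28,0,0,0,0,0,0]]]'|g
python3 -m inch '[[[28,0,0,1,0,0,0],[28,0,0,0,0,0,0]]]'|g
python3 -m inch '[[[28,0,0,1,0,0,0],[28,0,0,0,0,0,0]]]'|g
python3 -m inch '[[[28,0,0,0.5,0,0,0],[28,0,0,0,0,0,0]]]'|g
echo down
python3 -m inch '[[[28,0,0,-0.5,0,0,0],[28,0,0,-0.5,0,0,0]]]'|g
python3 -m inch '[[[28,0,0,-0.5,0,0,0],[28,0,0,0,0,0,0]]]'|g
python3 -m inch '[[[28,0,0,-0.5,0,0,0],[28,0,0,0,0,0,0]]]'|g
python3 -m inch '[[[28,0,0,-0.5,0,0,0],[28,0,0,0,0,0,0]]]'|g
```

```text
time: 11.35 tool_pos: [0.5831, 0.154, 0.2083] F [-0.7, 4.9, -5.3] width: 0.351 
time: 11.55 tool_pos: [0.5831, 0.154, 0.2092] F [0.8, 5.6, -7.2] width: 0.354 
time: 11.75 tool_pos: [0.5831, 0.154, 0.2099] F [0.2, 4.9, -9.4] width: 0.355 
time: 11.95 tool_pos: [0.5831, 0.154, 0.2107] F [1.7, 5.9, -11.3] width: 0.356 
time: 12.15 tool_pos: [0.5831, 0.154, 0.2116] F [2.7, 5.3, -12.3] width: 0.351 
time: 12.35 tool_pos: [0.5831, 0.154, 0.2128] F [1.5, 6.3, -8.7] width: 0.356 
time: 12.55 tool_pos: [0.5831, 0.154, 0.2143] F [-1.1, 5.4, -1.9] width: 0.357 
time: 12.75 tool_pos: [0.5831, 0.154, 0.2153] F [-0.3, 4.8, -3.6] width: 0.353 
time: 12.95 tool_pos: [0.5831, 0.154, 0.2158] F [0.3, 5.2, -4.6] width: 0.357 
down
time: 13.15 tool_pos: [0.5831, 0.154, 0.2148] F [-0.9, 5.2, -4.3] width: 0.352 
time: 13.35 tool_pos: [0.5832, 0.154, 0.2144] F [-1.0, 3.9, -2.7] width: 0.352 
time: 13.55 tool_pos: [0.5831, 0.154, 0.2142] F [-2.9, 5.5, 1.5] width: 0.355 
time: 13.75 tool_pos: [0.5832, 0.1541, 0.214] F [-3.6, 4.6, 5.6] width: 0.354
```

Four clicks done, and the column now rests on the pawl at z 0.2142 (the load reverses). The shoulder should be at about 0.2278. I release, rise, and go over the gauge.

```bash
g(){ tr '\n' ' ' | sed 's/eef_rot.*force: \[/F [/'; echo; }
python3 -m inch '[[[34,0,0,0,0,0,0],[38,0,0,0,0,0,0],[44,0,0,0,0,0,0],[55,0,0,0,0,0,0],[70,0,0,0,0,0,0],[85,0,0,0,0,0,0],[85,0,0,0,0,0,0],[85,0,0,0,0,0,0]]]' 40|g
python3 -m inch '[[[85,0,0,10,0,0,0],[85,0,0,15,0,0,0],[85,0,0,20,0,0,0],[85,0,0,25,0,0,0],[85,0,0,25,0,0,0],[85,0,0,0,0,0,0]]]'|g
python3 -m inch '[[[85,-5,-43.5,0,0,0,0],[85,-6,-43.5,0,0,0,0],[85,-6,-43.5,0,0,0,0],[85,-6,-43.5,0,0,0,0],[85,-6,-43.5,0,0,0,0],[85,-6,-43.5,0,0,0,0],[85,-6,-43.5,0,0,0,0],[85,-6,-43.5,0,0,0,0]]]'|g
python3 -m inch '[[[85,0,0,-50,0,0,0],[85,0,0,-50,0,0,0],[85,0,0,-50,0,0,0],[85,0,0,0,0,0,0],[85,0,0,0,0,0,0]]]'|g
python3 - <<'E'
from h import *
import pickle
s=observe(); print(s["tool_pos"])
im,d,c=grab("wrist"); cv2.imwrite("pics/w3.png",im); print(proj(c,(.5365,-.1944,.028)))
v,u=np.mgrid[0:400,0:640]
pu,pv=proj(c,(.5365,-.1944,.028)); w=(abs(u-pu)<70)&(abs(v-pv)<70)&(d>0); Z=np.zeros(d.shape)
for vv,uu in zip(*np.nonzero(w)): Z[vv,uu]=dep(c,uu,vv,d[vv,uu])[2]
m=(w&(Z>.024)&(Z<.034)).astype(np.uint8)
n,l,st,_=cv2.connectedComponentsWithStats(m); m=(l==1+st[1:,4].argmax()).astype(np.uint8)
k=max(cv2.findContours(m,cv2.RETR_EXTERNAL,cv2.CHAIN_APPROX_NONE)[0],key=len)
e=cv2.fitEllipse(k); print(e,onz(c,*e[0],.028))
# column head, top camera
im,d,c=grab("top"); cv2.imwrite("pics/t1.png",im)
for (lo,hi,z) in((.236,.252,.2438),(.222,.252,None)):
  P=[dep(c,uu,vv,d[vv,uu]) for vv in range(185,235) for uu in range(170,225) if d[vv,uu]>0]
  P=np.array(P); q=P[(P[:,2]>lo)&(P[:,2]<hi)]; print(len(q),np.median(q,0).round(4),q.min(0).round(4),q.max(0).round(4))
E
```

```text
time: 14.55 tool_pos: [0.5833, 0.1539, 0.2133] F [-0.3, 0.0, -0.0] width: 0.993 finger_force: 0.0 
time: 15.15 tool_pos: [0.5849, 0.1543, 0.3125] F [-0.3, 0.4, -0.1] width: 0.997 finger_force: 0.0 
time: 15.95 tool_pos: [0.5357, -0.1958, 0.3085] F [0.7, -0.4, 0.9] width: 0.996 finger_force: 0.0 
time: 16.45 tool_pos: [0.5362, -0.194, 0.1589] F [0.7, -0.5, 1.1] width: 0.993 finger_force: 0.0 
[ 0.53623336 -0.19401593  0.1589034 ]
(np.float64(322.7857154677286), np.float64(190.04832144899456))
((321.9712219238281, 188.78073120117188), (59.61439514160156, 60.71172332763672), 90.52574920654297) [ 0.5370808  -0.19316336  0.028     ]
224 [0.5839 0.1518 0.2433] [0.5725 0.1413 0.2365] [0.5948 0.1635 0.2463]
424 [0.5823 0.1492 0.2388] [0.5673 0.136  0.2221] [0.6001 0.1696 0.2463]
```

View pics/w3.png

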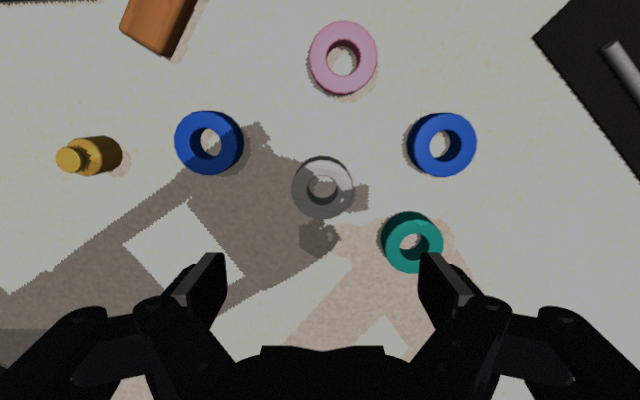

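The head top is at 0.2433, so the column is holding as it should (expected 0.2438). In w3 the steel gauge is at (322,188), world (.5371,-.1932). The turquoise ring at (412,242) is clear of the finger path. I descend and grasp.

```bash
g(){ tr '\n' ' ' | sed 's/eef_rot.*force: \[/F [/'; echo; }
python3 -m inch '[[[85,0.8,0.8,-40,0,0,0],[80,0,0,-40,0,0,0],[78,0,0,-30,0,0,0],[78,0,0,-15,0,0,0],[78,0,0,-10,0,0,0],[78,0,0,-6,0,0,0],[78,0,0,0,0,0,0]]]' 40|g
python3 -m inch '[[[66,0,0,0,0,0,0],[60,0,0,0,0,0,0],[57,0,0,0,0,0,0],[52,0,0,0,0,0,0],[50,0,0,0,0,0,0],[50,0,0,0,0,0,0]]]' 50|g
python3 -m inch '[[[50,0,0,2,0,0,0],[50,0,0,3,0,0,0],[50,0,0,5,0,0,0],[50,0,0,10,0,0,0],[50,0,0,0,0,0,0]]]'|g
```

```text
time: 17.25 tool_pos: [0.5379, -0.1936, 0.0181] F [0.2, 0.3, 0.3] width: 0.915 finger_force: 0.0 
time: 17.85 tool_pos: [0.537, -0.1933, 0.0173] F [-0.2, -0.9, 0.3] width: 0.587 finger_force: 0.0 
time: 18.35 tool_pos: [0.5379, -0.1936, 0.0388] F [0.9, -1.0, -0.4] width: 0.583 finger_force: 0.0
```

No grip, although the fingers shut to 50 mm. I look again.

```bash
python3 - <<'E'
from h import *
im,d,c=grab("wrist"); cv2.imwrite("pics/w4.png",im); print(observe()["finger_force"],observe()["width"])
E
```

```text
0.0 0.5868504209836596
```

View pics/w4.png

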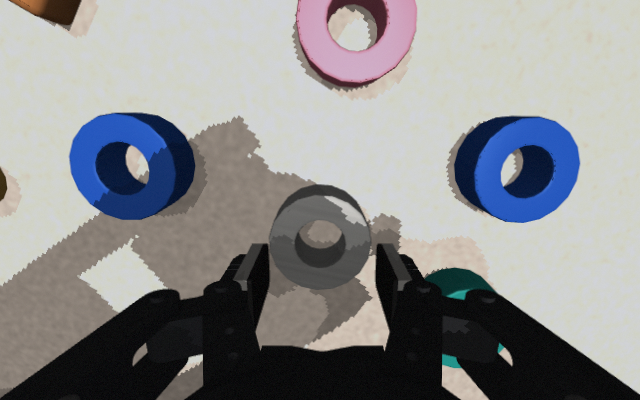

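w4 shows the gauge still on the bench at (321,237), apparently pushed forward along image-up. I re-measure it, the wrist offset and the neighbours.

```bash
python3 - <<'E'
from h import *
for n in("wrist","top"):
  im,d,c=grab(n); v,u=np.mgrid[0:400,0:640]
  pu,pv=(321,237) if n=="wrist" else (393,250); R=60 if n=="wrist" else 20
  w=(abs(u-pu)<R)&(abs(v-pv)<R)&(d>0); Z=np.zeros(d.shape)
  for vv,uu in zip(*np.nonzero(w)): Z[vv,uu]=dep(c,uu,vv,d[vv,uu])[2]
  m=(w&(Z>.022)&(Z<.034)).astype(np.uint8)
  k=max(cv2.findContours(m,cv2.RETR_EXTERNAL,cv2.CHAIN_APPROX_NONE)[0],key=len)
  e=cv2.fitEllipse(k); print(n,e,onz(c,*e[0],.028))
s=observe(); R=c  # tool rotation
from scipy.spatial.transform import Rotation as Q
R=Q.from_quat(s["eef_rot"]).as_matrix(); print(s["tool_pos"],R.round(3).tolist())
# fingertips in wrist depth
im,d,c=grab("wrist")
T=np.array(c["pose"])
for uu,vv in((258,248),(258,285),(388,248),(400,300),(380,248),(265,248)):
  p=dep(c,uu,vv,d[vv,uu]); print(uu,vv,p.round(4),(R.T@(p-s["tool_pos"])).round(4))
E
```

```text
wrist ((320.1262512207031, 240.67135620117188), (96.87166595458984, 100.55158233642578), 86.90185546875) [ 0.5376375  -0.19217382  0.028     ]
top ((386.25048828125, 242.94387817382812), (7.735432147979736, 19.950708389282227), 43.71891784667969) [ 0.54963168 -0.181031    0.028     ]
[ 0.5371869  -0.19332496  0.03752959] [[0.841, 0.541, 0.0], [0.541, -0.841, -0.0], [0.0, 0.0, -1.0]]
258 248 [ 0.53   -0.1645  0.0576] [ 0.0096 -0.0281 -0.0201]
258 285 [ 0.5251 -0.1712  0.0756] [ 0.0018 -0.0251 -0.0381]
388 248 [ 0.5607 -0.2119  0.0582] [ 0.0098  0.0284 -0.0206]
400 300 [ 0.5589 -0.2076  0.1002] [ 0.0106  0.0238 -0.0627]
380 248 [ 0.5593 -0.2083  0.0598] [ 0.0105  0.0246 -0.0223]
265 248 [ 0.5312 -0.1672  0.0566] [ 0.0091 -0.0252 -0.019 ]
```

```bash
python3 - <<'E'
from h import *
from scipy.spatial.transform import Rotation as Q
s=observe();R=Q.from_quat(s["eef_rot"]).as_matrix()
im,d,c=grab("wrist")
for uu in(240,248,256,264,384,392):
  print(uu,[(vv,*(R.T@(dep(c,uu,vv,d[vv,uu])-s["tool_pos"])*1000).round(0)) for vv in range(236,300,6)])
E
```

```text
240 [(236, np.float64(-7.0), np.float64(-51.0), np.float64(37.0)), (242, np.float64(-11.0), np.float64(-51.0), np.float64(38.0)), (248, np.float64(-16.0), np.float64(-52.0), np.float64(38.0)), (254, np.float64(5.0), np.float64(-37.0), np.float64(-17.0)), (260, np.float64(6.0), np.float64(-35.0), np.float64(-25.0)), (266, np.float64(10.0), np.float64(-31.0), np.float64(-39.0)), (272, np.float64(9.0), np.float64(-31.0), np.float64(-42.0)), (278, np.float64(10.0), np.float64(-29.0), np.float64(-48.0)), (284, np.float64(11.0), np.float64(-28.0), np.float64(-53.0)), (290, np.float64(10.0), np.float64(-27.0), np.float64(-57.0)), (296, np.float64(11.0), np.float64(-26.0), np.float64(-61.0))]
248 [(236, np.float64(-7.0), np.float64(-46.0), np.float64(37.0)), (242, np.float64(-12.0), np.float64(-47.0), np.float64(39.0)), (248, np.float64(-16.0), np.float64(-47.0), np.float64(38.0)), (254, np.float64(10.0), np.float64(-31.0), np.float64(-28.0)), (260, np.float64(10.0), np.float64(-30.0), np.float64(-33.0)), (266, np.float64(9.0), np.float64(-29.0), np.float64(-36.0)), (272, np.float64(10.0), n
[... 2338 characters left out ...]
.float64(-36.0))]
392 [(236, np.float64(-7.0), np.float64(43.0), np.float64(37.0)), (242, np.float64(-12.0), np.float64(44.0), np.float64(38.0)), (248, np.float64(10.0), np.float64(30.0), np.float64(-21.0)), (254, np.float64(10.0), np.float64(29.0), np.float64(-28.0)), (260, np.float64(10.0), np.float64(27.0), np.float64(-33.0)), (266, np.float64(10.0), np.float64(26.0), np.float64(-38.0)), (272, np.float64(10.0), np.float64(25.0), np.float64(-43.0)), (278, np.float64(10.0), np.float64(25.0), np.float64(-47.0)), (284, np.float64(7.0), np.float64(25.0), np.float64(-47.0)), (290, np.float64(6.0), np.float64(24.0), np.float64(-49.0)), (296, np.float64(4.0), np.float64(25.0), np.float64(-49.0))]
```

The depth shows the pad tips about 17 mm behind the TCP at 50 mm opening, with faces at ±25 as commanded. So the fingers closed above the 28 mm gauge, and it has not moved (.5376,-.1922). I open, go lower in steps while watching the force, and check the tip height.

```bash
g(){ tr '\n' ' ' | sed 's/eef_rot.*force: \[/F [/'; echo; }
python3 -m inch '[[[70,0,0,0,0,0,0],[70,0,0,0,0,0,0],[70,0.3,0.9,-10,0,0,0],[70,0,0,-10,0,0,0],[70,0,0,-8,0,0,0],[70,0,0,0,0,0,0]]]' 40|g
python3 -m inch '[[[70,0,0,-3,0,0,0],[70,0,0,-3,0,0,0],[70,0,0,0,0,0,0]]]'|g
python3 - <<'E'
from h import *
from scipy.spatial.transform import Rotation as Q
s=observe();R=Q.from_quat(s["eef_rot"]).as_matrix()
im,d,c=grab("wrist"); cv2.imwrite("pics/w5.png",im)
P=[];
for vv in range(200,330):
  for uu in range(180,460):
    if d[vv,uu]>0:
      p=dep(c,uu,vv,d[vv,uu]); q=R.T@(p-s["tool_pos"])
      if 6<q[0]*1000<13 and 30<abs(q[1])*1000<46: P.append((uu,vv,*(q*1000).round(0),round(p[2]*1000)))
P=np.array(P); print(s["tool_pos"])
for sgn in(-1,1):
  a=P[P[:,3]*sgn>0]; a=a[a[:,1].argsort()][:5]; print(a)
E
```

```text
time: 19.2 tool_pos: [0.5364, -0.192, 0.0076] F [0.7, -0.1, -0.2] width: 0.821 finger_force: 0.0 
time: 19.5 tool_pos: [0.5373, -0.1923, 0.0031] F [0.8, 0.3, 0.3] width: 0.819 finger_force: 0.0 
[ 0.53729623 -0.19234835  0.00306445]
[[239. 222.  13. -42.   5.  -2.]
 [252. 222.  13. -36.   5.  -2.]
 [258. 222.  13. -33.   5.  -2.]
 [231. 223.  13. -46.   3.   0.]
 [232. 223.  13. -45.   4.  -1.]]
[[407. 222.  13.  43.   5.  -2.]
 [383. 223.  13.  31.   4.  -1.]
 [384. 223.  13.  31.   4.  -1.]
 [386. 223.  13.  32.   4.  -1.]
 [387. 223.  13.  32.   3.   0.]]
```

View pics/w5.png

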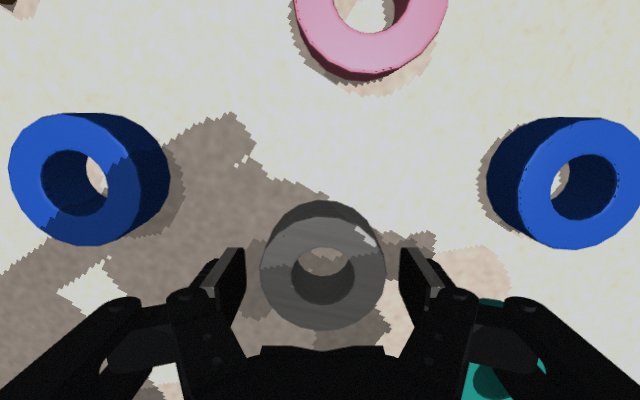

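In w5 the gauge (323,265) is centred between the pads (245 and 400), with tips just below the gauge's rim height. I go on down cautiously and then close.

```bash
g(){ tr '\n' ' ' | sed 's/eef_rot.*force: \[/F [/'; echo; }
python3 -m inch '[[[70,0,0,-3,0,0,0],[70,0,0,-3,0,0,0],[70,0,0,0,0,0,0]]]'|g
python3 -m inch '[[[70,0,0,-2,0,0,0],[70,0,0,-2,0,0,0],[70,0,0,0,0,0,0]]]'|g
python3 -m inch '[[[70,0,0,-2,0,0,0],[70,0,0,0,0,0,0]]]'|g
python3 - <<'E'
from h import *
s=observe(); im,d,c=grab("wrist")
for uu in(215,225,235,240,405,412,420,430): print(uu,[(vv,int(round(dep(c,uu,vv,d[vv,uu])[2]*1000))) for vv in range(244,272,4)])
print(s["tool_pos"])
E
```

```text
time: 19.85 tool_pos: [0.5372, -0.1923, -0.0031] F [-0.1, -0.2, 0.2] width: 0.82 finger_force: 0.0 
time: 20.15 tool_pos: [0.5372, -0.1923, -0.007] F [0.3, 0.9, -0.7] width: 0.821 finger_force: 0.0 
time: 20.35 tool_pos: [0.5373, -0.1923, -0.0089] F [-0.1, 0.3, -0.0] width: 0.82 finger_force: 0.0 
215 [(244, -1), (248, -1), (252, -1), (256, -1), (260, 16), (264, 28), (268, 30)]
225 [(244, -1), (248, 0), (252, 142), (256, 20), (260, 24), (264, 27), (268, 31)]
235 [(244, -1), (248, 12), (252, 16), (256, 19), (260, 23), (264, 23), (268, 23)]
240 [(244, 0), (248, 12), (252, 15), (256, 15), (260, 16), (264, 16), (268, 16)]
405 [(244, 0), (248, 12), (252, 15), (256, 16), (260, 17), (264, 18), (268, 16)]
412 [(244, 0), (248, 13), (252, 16), (256, 20), (260, 23), (264, 27), (268, 28)]
420 [(244, -1), (248, -1), (252, 17), (256, 20), (260, 24), (264, 28), (268, 31)]
430 [(244, 0), (248, 0), (252, -1), (256, 0), (260, 16), (264, 19), (268, 31)]
[ 0.53730347 -0.19232763 -0.00889795]
```

The tips are now at about 11 mm height. Closing.

```bash
g(){ tr '\n' ' ' | sed 's/eef_rot.*force: \[/F [/'; echo; }
python3 -m inch '[[[62,0,0,0,0,0,0],[58,0,0,0,0,0,0],[56,0,0,0,0,0,0],[54,0,0,0,0,0,0],[50,0,0,0,0,0,0],[48,0,0,0,0,0,0],[48,0,0,0,0,0,0]]]' 50|g
python3 -m inch '[[[48,0,0,2,0,0,0],[48,0,0,3,0,0,0],[48,0,0,5,0,0,0],[48,0,0,10,0,0,0],[48,0,0,0,0,0,0]]]'|g
```

```text
time: 21.1 tool_pos: [0.5375, -0.1925, -0.0082] F [-1.8, -0.7, 8.7] width: 0.635 finger_force: 50.8 
time: 21.6 tool_pos: [0.5382, -0.1927, 0.0127] F [0.6, -0.6, -3.5] width: 0.636 finger_force: 53.6
```

The gauge is held (3.5 N, right weight). I carry it above the column and measure gauge and spigot in one wrist view.

```bash
g(){ tr '\n' ' ' | sed 's/eef_rot.*force: \[/F [/'; echo; }
python3 -m inch '[[[48,0,0,25,0,0,0],[48,0,0,40,0,0,0],[48,0,0,40,0,0,0],[48,0,0,40,0,0,0],[48,0,0,40,0,0,0],[48,0,0,40,0,0,0],[48,0,0,27,0,0,0],[48,0,0,0,0,0,0]]]'|g
python3 -m inch '[[[48,5,34,0,0,0,0],[48,5,35,0,0,0,0],[48,5,35,0,0,0,0],[48,5,35,0,0,0,0],[48,5,35,0,0,0,0],[48,5,35,0,0,0,0],[48,5,35,0,0,0,0],[48,5,35,0,0,0,0]]]'|g
python3 -m inch '[[[48,3,34,0,0,0,0],[48,3,34,0,0,0,0],[48,0,0,0,0,0,0],[48,0,0,0,0,0,0],[48,0,0,0,0,0,0]]]'|g
python3 - <<'E'
from h import *
im,d,c=grab("wrist"); cv2.imwrite("pics/w6.png",im)
s=observe(); print(s["tool_pos"],s["eef_rot"])
E
```

```text
time: 22.4 tool_pos: [0.5392, -0.1931, 0.2674] F [0.8, 0.0, -3.7] width: 0.63 finger_force: 55.4 
time: 23.2 tool_pos: [0.5766, 0.088, 0.2618] F [0.1, -0.1, -4.8] width: 0.631 finger_force: 55.3 
time: 23.7 tool_pos: [0.5828, 0.154, 0.2623] F [-1.2, -0.6, -3.5] width: 0.634 finger_force: 55.3 
[0.58303303 0.15376618 0.26260888] [ 9.59508307e-01  2.81679814e-01 -5.37890358e-04  4.73309011e-05]
```

View pics/w6.png

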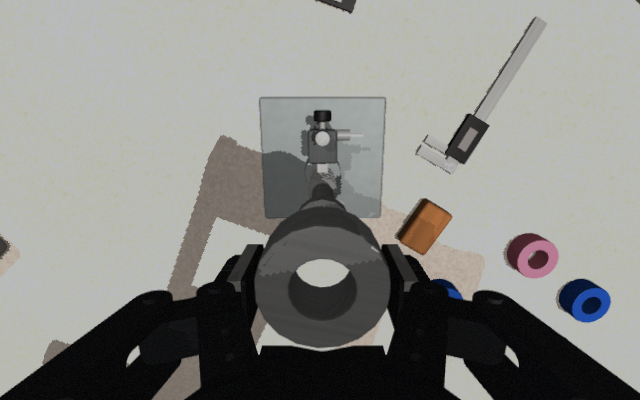

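w6 shows the gauge held level at (322,275), with the column head behind it at (322,205). I measure the gauge centre by depth of its top face.

```bash
python3 - <<'E'
from h import *
from scipy.spatial.transform import Rotation as Q
s=observe();R=Q.from_quat(s["eef_rot"]).as_matrix()
im,d,c=grab("wrist")
A=np.full((400,640,3),np.nan)
for vv in range(190,360):
  for uu in range(240,405):
    if d[vv,uu]>0: A[vv,uu]=dep(c,uu,vv,d[vv,uu])
z=A[...,2]; v,u=np.mgrid[0:400,0:640]
print("centre col z",[(r,(1000*A[r,322]).round(0).tolist()) for r in(215,222,230,240,250,300,320,335)])
top=(z>.292)&(z<.305)&(abs(u-322)<62)&(v<346)&(v>215)
P=A[top]; print(top.sum(), "plane z med",np.median(P[:,2]))
G=np.c_[P[:,:2]-P[:,:2].mean(0),np.ones(len(P))]; co=np.linalg.lstsq(G,P[:,2],rcond=None)[0]; print("tilt",co)
zt=np.median(P[:,2])
# bore upper rim: inner contour of top mask
cn,h=cv2.findContours(top.astype(np.uint8),cv2.RETR_CCOMP,cv2.CHAIN_APPROX_NONE)
for k,hh in zip(cn,h[0]):
  if len(k)>60:
    e=cv2.fitEllipse(k); p=onz(c,*e[0],zt); print("hole" if hh[3]>=0 else "outer",e,p,(R.T@(p-s["tool_pos"])*1000).round(1))
# column parts visible below gauge: shoulder rim
sh=(z>.222)&(z<.231); print("shoulder",sh.sum(), np.nanmin(A[sh],0) if sh.any() else 0,np.nanmax(A[sh],0) if sh.any() else 0, np.nonzero(sh)[0].min() if sh.any() else 0)
e_=np.array([.8412,.5407,0]);
if sh.any():
  q=A[sh]@e_; print("shoulder max along e",np.sort(q)[-6:], "col",(np.nonzero(sh)[1].min()+np.nonzero(sh)[1].max())/2)
E
```

```text
centre col z [(215, [605.0, 168.0, 286.0]), (222, [604.0, 168.0, 294.0]), (230, [603.0, 167.0, 298.0]), (240, [599.0, 165.0, 299.0]), (250, [596.0, 162.0, 298.0]), (300, [570.0, 146.0, 284.0]), (320, [569.0, 145.0, 297.0]), (335, [564.0, 142.0, 299.0])]
10535 plane z med 0.29813724829637067
tilt [-0.00630508 -0.00378125  0.29784441]
outer ((322.0228576660156, 283.4554443359375), (128.050048828125, 129.09432983398438), 86.7949447631836) [0.58379765 0.15454999 0.29813725] [  1.   -0.3 -35.5]
hole ((322.0733642578125, 284.5524597167969), (53.43553924560547, 63.59836959838867), 89.65873718261719) [0.58339919 0.15427012 0.29813725] [  0.5  -0.2 -35.5]
shoulder 311 [0.58265397 0.14737797 0.22220034] [0.59995855 0.17078325 0.22917824] 197
shoulder max along e [0.59056186 0.59057973 0.59065682 0.59069656 0.59072443 0.59084378] col 322.0
```

Gauge centre (.5838,.1545) against column (.5843,.1543), aligned within 0.5 mm. I lower it, watching the force near the spigot (at about 26 mm) and the shoulder (at about 42 mm).

```bash
g(){ tr '\n' ' ' | sed 's/eef_rot.*force: \[/F [/;s/finger.*//'; echo; }
python3 -m inch '[[[48,0,0,-6,0,0,0],[48,0,0,-6,0,0,0],[48,0,0,-5,0,0,0],[48,0,0,-3,0,0,0],[48,0,0,-2,0,0,0],[48,0,0,0,0,0,0]]]'|g
python3 -m inch '[[[48,0,0,-1,0,0,0],[48,0,0,-1,0,0,0],[48,0,0,0,0,0,0]]]'|g
python3 -m inch '[[[48,0,0,-1,0,0,0],[48,0,0,0,0,0,0]]]'|g
python3 -m inch '[[[48,0,0,-1,0,0,0],[48,0,0,0,0,0,0]]]'|g
python3 -m inch '[[[48,0,0,-1,0,0,0],[48,0,0,0,0,0,0]]]'|g
```

```text
time: 24.4 tool_pos: [0.5833, 0.1546, 0.241] F [-0.2, -0.7, -4.9] width: 0.632 
time: 24.7 tool_pos: [0.5834, 0.1546, 0.2393] F [-0.0, -0.7, -4.1] width: 0.638 
time: 24.9 tool_pos: [0.5834, 0.1546, 0.2382] F [-0.5, 0.2, -4.1] width: 0.633 
time: 25.1 tool_pos: [0.5833, 0.1546, 0.2372] F [0.4, 0.3, -4.5] width: 0.633 
time: 25.3 tool_pos: [0.5833, 0.1546, 0.2361] F [0.3, -0.4, -4.4] width: 0.635
```

```bash
g(){ tr '\n' ' ' | sed 's/eef_rot.*force: \[/F [/;s/finger.*//'; echo; }
python3 -m inch '[[[48,0,0,-1,0,0,0],[48,0,0,0,0,0,0]]]'|g
python3 -m inch '[[[48,0,0,-1,0,0,0],[48,0,0,0,0,0,0]]]'|g
python3 -m inch '[[[48,0,0,-1,0,0,0],[48,0,0,0,0,0,0]]]'|g
python3 -m inch '[[[48,0,0,-1,0,0,0],[48,0,0,0,0,0,0]]]'|g
python3 -m inch '[[[48,0,0,-1,0,0,0],[48,0,0,0,0,0,0]]]'|g
python3 -m inch '[[[48,0,0,-1,0,0,0],[48,0,0,0,0,0,0]]]'|g
```

```text
time: 25.5 tool_pos: [0.5833, 0.1546, 0.2352] F [-0.8, -0.8, -3.8] width: 0.631 
time: 25.7 tool_pos: [0.5833, 0.1546, 0.2342] F [-0.8, -0.3, -5.3] width: 0.631 
time: 25.9 tool_pos: [0.5833, 0.1546, 0.2331] F [-0.1, -0.1, -4.5] width: 0.634 
time: 26.1 tool_pos: [0.5833, 0.1546, 0.2322] F [0.4, -0.6, -4.6] width: 0.635 
time: 26.3 tool_pos: [0.5833, 0.1546, 0.2312] F [0.2, -0.2, -4.5] width: 0.635 
time: 26.5 tool_pos: [0.5833, 0.1546, 0.2302] F [0.4, -1.1, -4.0] width: 0.633
```

The bore is over the spigot with no side load. I go on to the shoulder, expected at tool z of about 0.220.

```bash
g(){ tr '\n' ' ' | sed 's/eef_rot.*force: \[/F [/;s/finger.*//'; echo; }
python3 -m inch '[[[48,0,0,-1,0,0,0],[48,0,0,-1,0,0,0]]]'|g
python3 -m inch '[[[48,0,0,-1,0,0,0],[48,0,0,-1,0,0,0]]]'|g
python3 -m inch '[[[48,0,0,-1,0,0,0],[48,0,0,-1,0,0,0]]]'|g
python3 -m inch '[[[48,0,0,-1,0,0,0],[48,0,0,-0.5,0,0,0]]]'|g
python3 -m inch '[[[48,0,0,-0.5,0,0,0],[48,0,0,0,0,0,0]]]'|g
python3 -m inch '[[[48,0,0,-0.5,0,0,0],[48,0,0,0,0,0,0]]]'|g
python3 -m inch '[[[48,0,0,-0.5,0,0,0],[48,0,0,0,0,0,0]]]'|g
```

```text
time: 26.7 tool_pos: [0.5834, 0.1546, 0.2283] F [-0.2, 0.9, -4.6] width: 0.634 
time: 26.9 tool_pos: [0.5834, 0.1546, 0.2262] F [-0.2, -0.1, -4.6] width: 0.632 
time: 27.1 tool_pos: [0.5834, 0.1547, 0.2242] F [-0.1, -0.4, -3.6] width: 0.635 
time: 27.3 tool_pos: [0.5834, 0.1546, 0.2227] F [0.3, 0.2, -4.2] width: 0.632 
time: 27.5 tool_pos: [0.5833, 0.1546, 0.2222] F [0.6, 0.5, -4.6] width: 0.63 
time: 27.7 tool_pos: [0.5834, 0.1546, 0.2218] F [-0.3, -0.8, -4.2] width: 0.635 
time: 27.9 tool_pos: [0.5833, 0.1546, 0.2212] F [-0.3, -0.1, -4.5] width: 0.638
```

```bash
g(){ tr '\n' ' ' | sed 's/eef_rot.*force: \[/F [/;s/finger.*//'; echo; }
python3 -m inch '[[[48,0,0,-0.5,0,0,0],[48,0,0,0,0,0,0]]]'|g
python3 -m inch '[[[48,0,0,-0.5,0,0,0],[48,0,0,0,0,0,0]]]'|g
python3 -m inch '[[[48,0,0,-0.5,0,0,0],[48,0,0,0,0,0,0]]]'|g
python3 -m inch '[[[48,0,0,-0.5,0,0,0],[48,0,0,0,0,0,0]]]'|g
```

```text
time: 28.1 tool_pos: [0.5833, 0.1546, 0.2207] F [-0.4, 0.3, -3.8] width: 0.633 
time: 28.3 tool_pos: [0.5834, 0.1546, 0.2202] F [-0.2, -0.1, -4.3] width: 0.63 
time: 28.5 tool_pos: [0.5834, 0.1546, 0.2197] F [-1.0, -0.5, -3.7] width: 0.631 
time: 28.7 tool_pos: [0.5834, 0.1546, 0.2195] F [-1.8, 0.1, -0.4] width: 0.633
```

Contact with the shoulder at tool z 0.2196, as expected. A touch more, then release slowly.

```bash
g(){ tr '\n' ' ' | sed 's/eef_rot.*force: \[/F [/'; echo; }
python3 -m inch '[[[48,0,0,-0.6,0,0,0],[48,0,0,0,0,0,0]]]'|g
python3 -m inch '[[[53,0,0,0,0,0,0],[56,0,0,0,0,0,0]]]' 20|g
python3 -m inch '[[[60,0,0,0,0,0,0],[64,0,0,0,0,0,0],[70,0,0,0,0,0,0],[76,0,0,0,0,0,0],[84,0,0,0,0,0,0],[84,0,0,0,0,0,0]]]'|g
python3 -m inch '[[[84,0,0,5,0,0,0],[84,0,0,10,0,0,0],[84,0,0,20,0,0,0],[84,0,0,25,0,0,0],[84,0,0,30,0,0,0],[84,0,0,30,0,0,0],[84,0,0,0,0,0,0],[84,0,0,0,0,0,0]]]'|g
python3 - <<'E'
from h import *
im,d,c=grab("wrist"); A=np.full((400,640,3),np.nan)
u0,v0=map(int,proj(c,(.584,.154,.256))); print(u0,v0)
for vv in range(max(0,v0-70),min(400,v0+70)):
  for uu in range(u0-70,u0+70):
    if d[vv,uu]>0: A[vv,uu]=dep(c,uu,vv,d[vv,uu])
m=(A[...,2]>.250)&(A[...,2]<.262); k=max(cv2.findContours(m.astype(np.uint8),cv2.RETR_EXTERNAL,cv2.CHAIN_APPROX_NONE)[0],key=len)
e=cv2.fitEllipse(k); P=A[m]; print("gauge",e,onz(c,*e[0],.2558),"z",np.median(P[:,2]))
G=np.c_[P[:,:2]-P[:,:2].mean(0),np.ones(len(P))]; print("tilt",np.linalg.lstsq(G,P[:,2],rcond=None)[0])
i2,_,_=grab("side")
cv2.imwrite("pics/fin.png",np.hstack([cv2.resize(im[80:280,220:420],(400,400)),cv2.resize(i2[100:200,240:340],(400,400))]))
E
```

```text
time: 28.9 tool_pos: [0.5834, 0.1546, 0.2193] F [-4.4, -0.7, 5.5] width: 0.633 finger_force: 56.5 
time: 29.1 tool_pos: [0.5836, 0.1547, 0.219] F [-0.4, -0.6, -0.7] width: 0.657 finger_force: 0.0 
time: 29.7 tool_pos: [0.5834, 0.1546, 0.2187] F [0.1, -0.1, -0.5] width: 0.979 finger_force: 0.0 
time: 30.5 tool_pos: [0.5837, 0.1547, 0.3399] F [0.1, 0.3, -0.7] width: 0.981 finger_force: 0.0 
323 204
gauge ((322.2837829589844, 205.25856018066406), (70.03339385986328, 71.84683227539062), 90.7173843383789) [0.58328953 0.15428246 0.2558    ] z 0.2550455957686187
tilt [-0.00133972 -0.00309497  0.25494117]
```

View pics/fin.png

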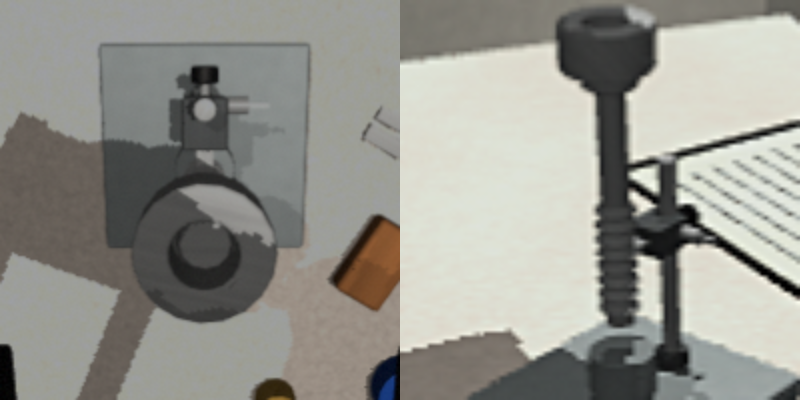

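The picture shows the gauge flat over the spigot (crop 205,248), with its top at 0.255 and level. The column is held on the pawl at (640,228). The robot is clear, so I hand in.

```bash
python3 -c "
from plant import manip
print(manip.hand_in())"
```

```text
the job is handed in; nothing more can be done
None
```

The column was raised exactly four clicks and let down onto the pawl. The steel gauge ring then went over the spigot, flat on the shoulder, and was released. The job was handed in at about 31 s with the robot clear; the hand-in gave no verdict.

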